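# Hang up the ear defenders, then hold the hidden bolt head against the nut-runner

## Robot

A 6-joint arm with a two-finger parallel gripper is mounted at the origin on the work surface. World frame = base frame: x ahead of the robot, y to its left, z up, the work surface at z = 0. Lengths are in m, angles in rad, forces in N, time in s.
With the tool pointing down it reaches from about 0.325 to 0.9 m from the base axis. Payload 6.1 kg.
Tool frame: the origin (TCP) lies midway between the tips of the shut fingers; the grasp point (between the pads) lies 19 mm behind it; z points along the fingers, x is the direction in which the jaws open and shut, and the axes are right-handed (so a half turn about z gives the same grasp; the last joint's range is limited). The gripper opens to 87 mm and grips with 3 to 60 N. Pads are 19 mm wide; open, the fingers measure 117 mm over their backs; the gripper's body (75 mm by 190 mm) begins 51 mm behind the grasp point.
Start: joints at [-1.282, 0.22, 1.526, -0, 1.395, -0.126], TCP at [0.252, -0.572, 0.223] pointing down, gripper open.
Joint ranges: [-2.98, 2.98], [-0.91, 2.08], [0.09, 2.57], [-1.24, 4.39], [0.2, 2.65], [-2.68, 2.68]. Speed limits (rad/s): [2.57, 2.57, 3.01, 3.14, 3.14, 3.14].

## Interface

Orientations are given as [roll, pitch, yaw] about the fixed x, y, z axes, in that order (R = Rz(yaw) Ry(pitch) Rx(roll)).
In Python, from bench import r gives the robot as it stands.
- The arm moves only by the tool jog_arm, never from a script. Its argument "rows" is a list of rows, each a list of 3 entries, a list of its own where there are three numbers: the opening, from -1 (shut) to 1 (fully open), so that 0 is half open, then the shift along the world's x, y, z in m, then the turn about the world's z in rad. In form: [[fingers, [tx, ty, tz], spin], ...]. A call has 1 to 20 rows; each row is the pose to reach, as a shift and turn from the pose commanded when the call began; what a row does not reach only later rows make up. A row lasts 1/10 s, in which the tool goes at most 50 mm and 8.59 degrees, less where a joint would pass 70% of its speed; a pose out of reach is approached as far as the arm can. A call with a gripper value outside its range is refused whole. The fingers move at their own pace and stop on an object; the grip force is fixed at half the most. Time passes only in rows, so rows that repeat a pose let the fingers close. It gives the time, the measured TCP pose, the force and the opening at its end, in the units of the state.
- r.sense(): the state, without advancing time (a new reading comes with each control period).
- r.read_camera(name): name is "scene" or "top" or "wrist"; returns the picture (420x560x3 uint8, red, green, blue); there is no depth.
- r.calibration(name): a dict with "fx", "fy", "cx", "cy" (pixels), "R" (3x3) and "t" (3): a world point X has camera coordinates R X + t. Camera axes: x right, y down, z forward; pixel columns grow to the right and rows downward; lengths in m; the calibration is good to about 2 mm. A picture is of the moment at which its call begins: read the wrist's pose just before it. calibration takes no time and is no camera call; for the wrist camera it gives the pose at the moment of the call.
- r.finish_job(): hands the job in, once; it reports no verdict.
The state is a dict: "time": time; "q": joint angles; "joint_velocities": joint speeds; "effort": joint torques, N m; "ee_pos": TCP position; "tcp_rot": TCP orientation; "wrist_force": force on the tool from outside, world axes, zero at the start; "moment": the same for the moment, N m; "grip_width": finger opening in m.
Only numpy, scipy, OpenCV 4.12 (cv2) and the standard library are available. Lean on these libraries where they do the work, as an engineer would, in place of code of your own. Each camera call takes 0.05 s, during which the arm holds its last target. There are 200 camera calls.

## Task

A pair of ear defenders has been left standing across the top of the nut-running fixture, over the gap between its brackets: hang them over the red rail, astride the bar with one cup on each side, and let go. Then reach down into the narrow gap behind the bracket, grip the slowly turning bolt head centrally between the fingers, across two flats, and hold it still so that the driven backing nut can tighten. Finish while still holding the bolt head, and leave the spray can and the spanner where they are.

Things in the scene. Friction and masses are not known exactly. Their poses are not given: they have to be found in the camera images.
- fixture: Fixed nut-running fixture; origin under its centre, on the table. Green base 165 (x) x 130 (y) x 40 high, 38 mm black motor out 60 mm at +y. On it two angle brackets 120 long (y): 8 mm uprights, inner faces at x = +-33 mm (66 mm gap along y, open above and at both ends), outward top flanges to x = +-80 mm, tops at z = 92 mm. The bolt stands in mid-gap.
- bolt_head (a point): Brass hexagon bolt head in mid-gap, 24 mm across flats (27.7 across corners), 14 mm high. Point: centre of the head on the bolt's axis, 69 mm above the table, 29 above the base, 23 below the bracket tops. Below it a bare 16 mm shank. z up; one pair of flats faces its +y and -y, the others 60 deg either side.
- bolt (a joint): Angle of the bolt (rad), growing counter-clockwise from above; at 0 the head's axes are parallel to the fixture's. The drive turns nut and bolt together at about 0.03 rad/s with a weak 0.15 N m; gripping the flats stops it. It is heavily damped: a grip out of line with the flats turns the head into line only at about 0.1 rad/s.
- rail: Fixed red rail: round bar 20 mm thick, 260 long along its y axis, between two 22 mm square posts, 142 mm high, at y = +-130 mm. Origin: on the table under the bar's middle; z up. Bar axis 130 mm above the table, its top 140 mm.
- headset: Ear defenders, about 0.32 kg, first standing upright on the bracket tops. Origin: centre of the underside between the cups, z up. Yellow cups, black cushions, 60 (y) x 70 high, x = 30 to 66 mm on both sides; rigid black headband 26 wide (y), 6 thick, arching over in the xz plane, mid underside at z = 117 mm; overall height 151. Hung up, its y axis lies along the bar, either way round.
- headset_pack (a point): Centre of the orange box on top of the headband, the place to grip: 40 (x) x 30 (y) x 28 mm high, axes as the headset's, 137 mm above its origin. The band's underside is 20 mm below this point: the bar goes there, so fingers pinching across the 30 mm width must not reach deeper. Hung up, it is 160 mm above the table.
- spray_can: Bystander: blue spray can, 58 mm thick, 150 high, upright; origin under its centre. Leave alone.
- spanner: Bystander: steel spanner, 120 mm long, lying flat on the table. Leave alone.
Mind the look-alikes: they are no part of the job. There is more than one size of the headset; the job needs the middle-sized.

How it is judged:
On the way, in this order (a step that is already met when the one before it is completed fails the run):
1. the ear defenders hang on the rail, astride the bar, released and still (contact force between headset and rail above 1 N and contact force between headset and the fingers below 0.1 N and contact force between headset and the arm below 0.1 N and contact force between headset and fixture below 0.1 N and x of headset_pack in the frame of rail between -0.035 and 0.035 m and y of headset_pack in the frame of rail between -0.1 and 0.1 m and height (world z) of headset_pack between 0.145 and 0.175 m and angle between headset's own z axis and vertical below 0.4 rad and angle between the y axis of headset and the y axis of rail, either way round below 0.4 rad and linear speed of headset below 0.05 m/s), for 0.3 s.
2. the bolt head is gripped and has stopped turning (contact force between bolt and the fingers above 8 N and distance between the grasp point and bolt_head below 0.02 m and horizontal distance between the grasp point and bolt_head below 0.009 m and velocity of joint bolt between -0.008 and 0.008 rad/s), for 0.3 s.
At the end, for the whole second after the job is handed in: Headset hangs free and still on the bar: box 145-175 mm up, within 35 mm of the bar, 100 mm of its middle, tilt and skew under 0.4 rad. Fingers grip the bolt head with over 8 N, grasp point within 20 mm of its centre and 9 mm of its axis, bolt under 0.008 rad/s (all of step 1 and all of step 2); the arm keeps its last pose, push and grip.
It fails at once if the spray can is disturbed (moved over 30 mm) (distance of spray_can from where it was at the start of the episode above 0.03 m).
It fails at once if the spanner is disturbed (moved over 30 mm) (distance of spanner from where it was at the start of the episode above 0.03 m).
It fails at once if the ear defenders are tipped over or dropped to the table (angle between headset's own z axis and vertical above 0.8 rad or height (world z) of headset below 0.005 m).
It also fails if it takes over 48 s, if anything falls off the work surface, if the arm or the gripper's body presses on something with over 40 N, if the wrist force passes 120 N, or if a joint passes its speed limit or range.

## Working session

There is one attempt and no reset: what is moved stays moved. The work goes in short steps, Python scripts to look and compute and a tool call to move; the robot and the scene stay as the last step left them, time stands still between calls to the robot, and variables do not carry over. Pictures are saved under pics/ and viewed, about 8 in all and at most 12, crops included, and the job is handed in when it is done.

Besides the shell and the picture viewer there is one more tool, called by a JSON object that holds its "name" and its "arguments", one argument or row to a line. jog_arm: Moves the arm, as the interface text tells. Its arguments: {"type":"object","properties":{"rows":{"type":"array","items":{"type":"array"}}},"required":["rows"]}

```bash
mkdir -p pics; cat > h.py <<'E'
import numpy as np,cv2
from bench import r
def snap(n,f):
    c=r.calibration(n); im=r.read_camera(n); cv2.imwrite(f'pics/{f}.png',im[:,:,::-1]); np.savez(f'pics/{f}.npz',**c); return im,c
def load(f):
    return cv2.imread(f'pics/{f}.png')[:,:,::-1],dict(np.load(f'pics/{f}.npz'))
def ray(c,u,v,z):
    R=np.array(c['R']);t=np.array(c['t']);o=-R.T@t
    d=R.T@np.array([(u-c['cx'])/c['fx'],(v-c['cy'])/c['fy'],1]); return o+d*(z-o[2])/d[2]
def proj(c,X):
    p=np.array(c['R'])@np.array(X)+np.array(c['t']); return float(c['fx']*p[0]/p[2]+c['cx']),float(c['fy']*p[1]/p[2]+c['cy'])
E
python3 - <<'E'
from h import *
a,c=snap('scene','s0');b,d=snap('top','t0')
for k in (c,d): print(k['fx'],-np.array(k['R']).T@k['t'])
print(r.sense())
E
```

```text
469.0437784269429 [1.2723408  0.24592256 1.13399012]
410.5453951455958 [ 0.45508    -0.09186976  0.98459131]
{'time': 0.1, 'q': array([-1.28207925e+00,  2.21143339e-01,  1.52749884e+00, -1.08317663e-05,
        1.39468691e+00, -1.26135038e-01]), 'joint_velocities': array([ 0.00019   , -0.00198173, -0.00284702, -0.00102511, -0.00063361,
        0.00040591]), 'effort': array([ 4.33959967e-04, -4.95943809e+01, -3.88518298e+01,  7.02086580e-02,
        5.15662401e-02, -3.36341975e-05]), 'ee_pos': array([ 0.25172281, -0.57146017,  0.22154794]), 'tcp_rot': array([-3.14138478e+00,  1.72398571e-03, -1.15594213e+00]), 'wrist_force': array([ 0.0933145 ,  0.4607612 , -0.33526633]), 'moment': array([-0.07683877,  0.01690028,  0.03054149]), 'grip_width': 0.08706309362313758}
```

View pics/s0.png

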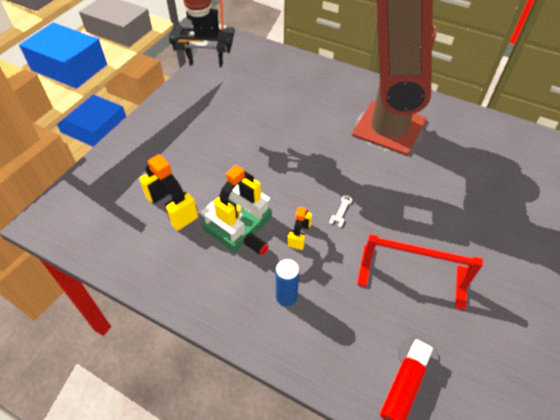

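View pics/t0.png

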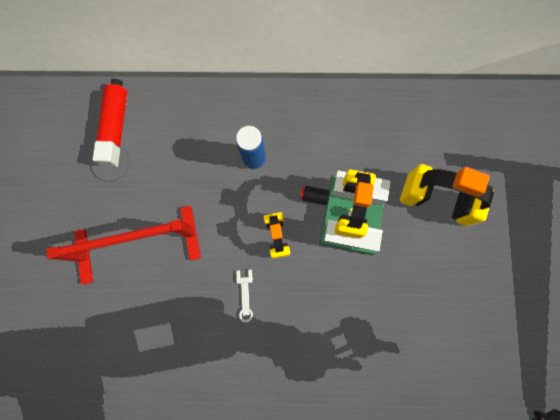

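The scene view shows three look-alike headsets with orange boxes:
- Large: on the table, scene (160,167) / top (472,181).
- Middle: on the fixture, scene (236,177) / top (364,195).
- Small: on the table, scene (303,215) / top (277,232).

By the description I want the one on the fixture. The rail bar runs from (60,252) to (190,226) in top. The can is at (250,148) and the spanner at (245,295).

```bash
cat > m.py <<'E'
from h import *
def comps(im,lo,hi,roi,amin=15):
    hsv=cv2.cvtColor(np.ascontiguousarray(im),cv2.COLOR_RGB2HSV);m=cv2.inRange(hsv,lo,hi)
    k=np.zeros_like(m);x0,y0,x1,y1=roi;k[y0:y1,x0:x1]=m[y0:y1,x0:x1]
    n,l,s,ce=cv2.connectedComponentsWithStats(k)
    return [(ce[i],s[i,4],cv2.minAreaRect(np.argwhere(l==i)[:,::-1].astype(np.float32))) for i in range(1,n) if s[i,4]>=amin]
def tri(c1,p1,c2,p2):
    P=[np.array([[c['fx'],0,c['cx']],[0,c['fy'],c['cy']],[0,0,1]])@np.c_[np.array(c['R']),np.array(c['t'])] for c in (c1,c2)]
    X=cv2.triangulatePoints(P[0],P[1],np.array(p1,float).reshape(2,1),np.array(p2,float).reshape(2,1)); return (X[:3]/X[3]).ravel()
E
python3 - <<'E'
from m import *
s,c=load('s0');t,d=load('t0')
OR=((5,170,120),(18,255,255));YE=((20,150,100),(35,255,255));RD=((0,170,90),(4,255,255));GR=((50,60,30),(90,255,255))
for nm,col,rs,rt in (('or',OR,(222,160,255,195),(345,160,390,225)),('ye',YE,(200,170,275,235),(325,160,390,245)),('red',RD,(340,220,490,315),(30,195,210,290)),('gr',GR,(190,190,280,260),(310,160,390,260))):
    for n,im,k,roi in (('s',s,c,rs),('t',t,d,rt)):
        for ce,a,mr in comps(im,*col,roi): print(nm,n,ce.round(1),a,np.round(cv2.boxPoints(mr)).astype(int).tolist())
crop=lambda im,x,y,w,h:cv2.resize(im[y:y+h,x:x+w],(400,int(400*h/w)),interpolation=cv2.INTER_CUBIC)
a=crop(t,300,155,100,105);b=crop(s,190,155,100,105);e=np.hstack([a,b])
e2=np.hstack([crop(t,35,195,180,100),crop(s,340,220,150,84)])if 0 else None
cv2.imwrite('pics/crop0.png',e[:,:,::-1])
E
```

```text
or s [236.  177.7] 145 [[225, 174], [243, 169], [247, 181], [229, 186]]
or t [363.2 193.9] 390 [[353, 204], [357, 181], [374, 184], [370, 207]]
ye s [233.6 172.4] 63 [[227, 170], [241, 170], [241, 176], [227, 176]]
ye s [253.5 187.4] 220 [[241, 180], [253, 172], [267, 195], [255, 202]]
ye s [225.9 211.2] 435 [[207, 215], [216, 195], [242, 207], [233, 226]]
ye t [357.1 176.6] 247 [[342, 169], [375, 168], [375, 184], [343, 185]]
ye t [350.  228.9] 397 [[334, 233], [337, 217], [368, 223], [365, 239]]
red s [424.4 264.4] 1861 [[355, 284], [368, 231], [483, 258], [471, 311]]
red t [124.6 242.4] 2530 [[43, 238], [190, 205], [202, 257], [55, 290]]
gr s [231.6 201. ] 21 [[227, 199], [228, 198], [236, 203], [235, 205]]
gr s [238.1 228.8] 986 [[201, 221], [267, 199], [279, 237], [213, 259]]
gr t [337.8 217.5] 906 [[319, 245], [331, 175], [387, 185], [375, 255]]
gr t [374.  215.3] 368 [[362, 226], [366, 201], [384, 204], [380, 228]]
```

View pics/crop0.png

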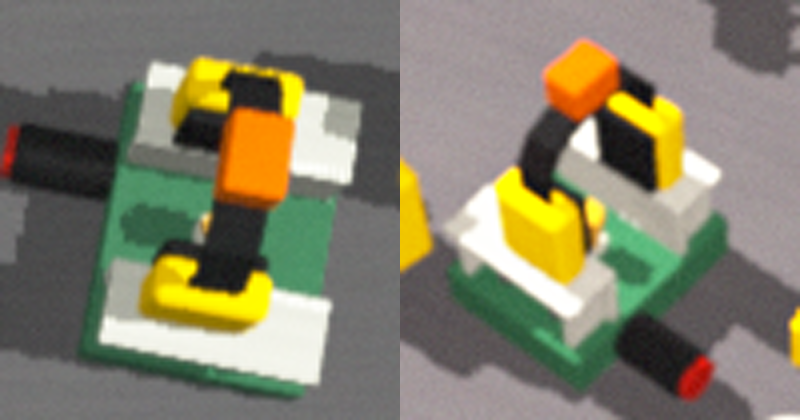

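The crop confirms it: the middle headset stands astride the fixture gap, with the orange box at about (363,194) in top. The motor (+y of the fixture) points left in the top view.

```bash
python3 - <<'E'
from m import *
s,c=load('s0');t,d=load('t0')
print('axes: u+ ->',(ray(d,300,200,0)-ray(d,200,200,0)).round(3),'v+ ->',(ray(d,200,300,0)-ray(d,200,200,0)).round(3))
X=tri(c,(236,177.7),d,(363.2,193.9));print('pack tri',X, 'top ray z.229',ray(d,363.2,193.9,.235),'scene',ray(c,236,177.7,.229))
T=lambda x,y,z:ray(d,300+x/4,155+y/4,z).round(4)
S=lambda x,y,z:ray(c,190+(x-400)/4,155+y/4,z).round(4)
print('flanges top view far/near');
for p in [(152,65),(362,103),(350,184),(108,262),(332,302),(318,385),(98,345),(128,152)]: print(p,T(*p,.092))
print('scene flange corners')
for p in [(718,172),(690,200),(446,228),(618,312),(575,340)]: print(p,S(*p,.092))
print('motor tip',T(10,152,.02),S(690,375,.02))
# bar: fits in both views
hsv=lambda im:cv2.cvtColor(np.ascontiguousarray(im),cv2.COLOR_RGB2HSV)
for n,im,k,(x0,x1,y0,y1) in (('t',t,d,(92,178,215,250)),('s',s,c,(380,462,232,265))):
    m=cv2.inRange(hsv(im),(0,150,70),(6,255,255))|cv2.inRange(hsv(im),(172,150,70),(180,255,255))
    pts=[(x,y0+np.flatnonzero(m[y0:y1,x]).mean(),(m[y0:y1,x]>0).sum()) for x in range(x0,x1,6)]
    P=np.array(pts);print(n,P[:,2]);f=np.polyfit(P[:,0],P[:,1],1);print(f,[ray(k,x,np.polyval(f,x),.13).round(4).tolist() for x in (x0,x1)])
print('headset cups t',ray(d,357.1,176.6,.15),ray(d,350,228.9,.15))
cr=lambda im,x,y,w,h:cv2.resize(im[y:y+h,x:x+w],(400,300),interpolation=cv2.INTER_CUBIC)
cv2.imwrite('pics/crop1.png',np.hstack([cr(t,40,180,160,120),cr(s,340,215,160,120)])[:,:,::-1])
E
```

```text
axes: u+ -> [ 0.003 -0.245  0.   ] v+ -> [-0.239 -0.012 -0.   ]
pack tri [ 0.61833729 -0.23282225  0.22310361] top ray z.229 [ 0.61684266 -0.23324087  0.235     ] scene [ 0.62222742 -0.22745791  0.229     ]
flanges top view far/near
(152, 65) [ 0.699 -0.205  0.092]
(362, 103) [ 0.6783 -0.3215  0.092 ]
(350, 184) [ 0.6323 -0.3133  0.092 ]
(108, 262) [ 0.5872 -0.1797  0.092 ]
(332, 302) [ 0.5666 -0.3015  0.092 ]
(318, 385) [ 0.5214 -0.2926  0.092 ]
(98, 345) [ 0.5416 -0.174   0.092 ]
(128, 152) [ 0.649  -0.1912  0.092 ]
scene flange corners
(718, 172) [ 0.5437 -0.1748  0.092 ]
(690, 200) [ 0.5753 -0.1797  0.092 ]
(446, 228) [ 0.6783 -0.3167  0.092 ]
(618, 312) [ 0.6819 -0.1749  0.092 ]
(575, 340) [ 0.715  -0.1884  0.092 ]
motor tip [ 0.6639 -0.1285  0.02  ] [ 0.663  -0.1318  0.02  ]
t [ 9.  9.  9.  9.  9.  9.  9.  9. 10.  9.  9. 10. 10. 10. 13.]
[-2.22023810e-01  2.64684524e+02] [[0.5255, 0.3158, 0.13], [0.568, 0.1374, 0.13]]
s [8. 8. 7. 8. 8. 7. 8. 8. 7. 8. 8. 8. 7. 8.]
[  0.21794872 158.60805861] [[0.5595, 0.1592, 0.13], [0.5118, 0.3586, 0.13]]
headset cups t [ 0.67198375 -0.23737509  0.15      ] [ 0.56184615 -0.22080617  0.15      ]
```

View pics/crop1.png

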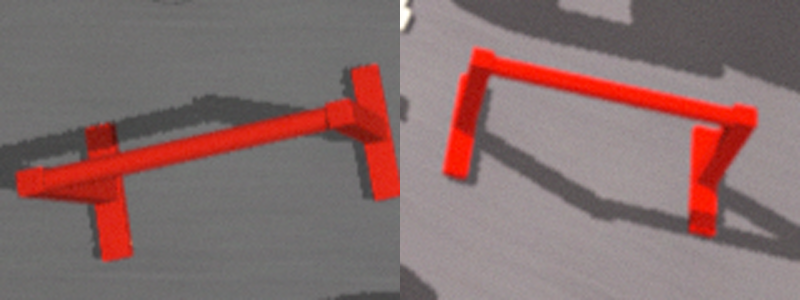

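{"name": "jog_arm", "arguments": {
  "rows": [
    [1,[0,0,0.05],0],
    [1,[0.02,0.02,0.1],-0.1],
    [1,[0.365,0.337,0.12],-0.57],
    [1,[0.365,0.337,0.12],-0.57],
    [1,[0.365,0.337,0.12],-0.57],
    [1,[0.365,0.337,0.12],-0.57],
    [1,[0.365,0.337,0.12],-0.57],
    [1,[0.365,0.337,0.12],-0.57],
    [1,[0.365,0.337,0.12],-0.57],
    [1,[0.365,0.337,0.12],-0.57],
    [1,[0.365,0.337,0.12],-0.57],
    [1,[0.365,0.337,0.12],-0.57],
    [1,[0.365,0.337,0.12],-0.57],
    [1,[0.365,0.337,0.12],-0.57],
    [1,[0.365,0.337,0.12],-0.57]
  ]
}}

```text
time: 1.6
ee_pos: [0.6161, -0.2358, 0.342]
tcp_rot: [3.14, -0.0, -1.727]
wrist_force: [0.7, -0.4, 0.3]
grip_width: 0.0866
```

```bash
python3 - <<'E'
from m import *
im,c=snap('wrist','w1');s=r.sense();print(s['time'],s['ee_pos'],s['tcp_rot'],s['q'])
print(-np.array(c['R']).T@c['t'])
for ce,a,mr in comps(im,(5,150,80),(18,255,255),(0,0,560,420),60):
    b=cv2.boxPoints(mr);print(ce,a,b.round().tolist(),ray(c,*ce,.243).round(4),[ray(c,*p,.243)[:2].round(4).tolist() for p in b])
E
```

```text
1.65 [ 0.61594997 -0.23613359  0.34227482] [ 3.14087610e+00 -1.89474820e-04 -1.72761876e+00] [-4.85305020e-01  2.59244225e-01  1.25982069e+00 -4.11073774e-04
  1.62314485e+00  1.24229243e+00]
[ 0.68888012 -0.24649686  0.50198359]
[506.76652676 108.21720881] 1906 [[477.0, 125.0], [487.0, 73.0], [566.0, 89.0], [556.0, 141.0]] [ 0.6644 -0.406   0.243 ] [[0.6561, -0.3846], [0.6906, -0.3922], [0.6709, -0.4476], [0.6353, -0.4421]]
[279.37610881 201.64044944] 1691 [[262.0, 228.0], [264.0, 174.0], [302.0, 175.0], [300.0, 229.0]] [ 0.6211 -0.2332  0.243 ] [[0.6022, -0.2162], [0.6446, -0.2251], [0.6391, -0.2533], [0.5963, -0.2456]]
[156.41946903 239.02300885] 565 [[140.0, 232.0], [161.0, 221.0], [174.0, 246.0], [152.0, 257.0]] [ 0.6059 -0.1314  0.243 ] [[0.6137, -0.12], [0.6197, -0.1388], [0.5978, -0.1435], [0.5915, -0.1243]]
```

View pics/w1.png

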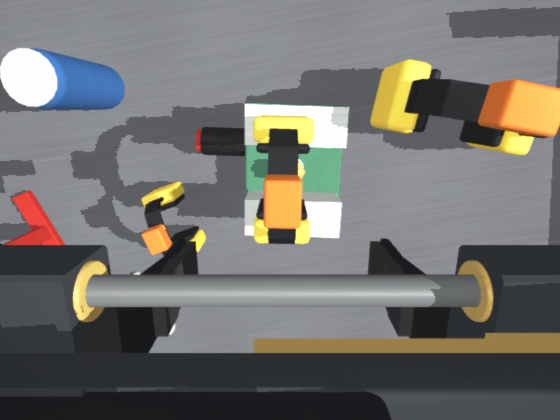

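The wrist view shows the headset box squarely at (281,201), 43x29 mm on its top plane as expected. Centre is about (0.620,-0.235), yaw about -0.20.

{"name": "jog_arm", "arguments": {
  "rows": [
    [1,[0.003,0,-0.04],-0.04],
    [1,[0.003,0,-0.08],-0.04],
    [1,[0.003,0,-0.11],-0.04],
    [1,[0.003,0,-0.127],-0.04],
    [1,[0.003,0,-0.127],-0.04],
    [-0.6,[0.003,0,-0.127],-0.04],
    [-0.6,[0.003,0,-0.127],-0.04],
    [-0.6,[0.003,0,-0.127],-0.04],
    [-0.6,[0.003,0,-0.127],-0.04],
    [-0.6,[0.003,0,-0.127],-0.04],
    [-0.6,[0.003,0,-0.127],-0.04],
    [-0.6,[0.003,0,-0.127],-0.04],
    [-0.6,[0.003,0,-0.127],-0.04]
  ]
}}

```text
time: 2.95
ee_pos: [0.6198, -0.235, 0.2155]
tcp_rot: [3.141, -0.0, -1.766]
wrist_force: [0.5, -0.8, 0.0]
grip_width: 0.0306
```

{"name": "jog_arm", "arguments": {
  "rows": [
    [-1,[0,0,0.01],0],
    [-1,[0,0,0.03],0],
    [-1,[0,0,0.055],0],
    [-1,[0,0,0.08],0],
    [-1,[0,0,0.1],0],
    [-1,[0,0,0.11],0],
    [-1,[0,0,0.11],0],
    [-1,[0,0,0.11],0]
  ]
}}

```text
time: 3.75
ee_pos: [0.6195, -0.2348, 0.3243]
tcp_rot: [3.14, 0.001, -1.766]
wrist_force: [-0.0, -0.4, -4.0]
grip_width: 0.0296
```

{"name": "jog_arm", "arguments": {
  "rows": [
    [-1,[-0.002,0.01,0],0.01],
    [-1,[-0.005,0.03,0],0.03],
    [-1,[-0.01,0.06,0],0.05],
    [-1,[-0.015,0.09,0],0.08],
    [-1,[-0.02,0.12,0],0.1],
    [-1,[-0.025,0.15,0],0.13],
    [-1,[-0.03,0.18,0],0.15],
    [-1,[-0.035,0.21,0],0.18],
    [-1,[-0.04,0.24,0],0.2],
    [-1,[-0.045,0.27,0],0.23],
    [-1,[-0.05,0.3,0],0.25],
    [-1,[-0.055,0.33,0],0.28],
    [-1,[-0.06,0.36,0],0.31],
    [-1,[-0.065,0.39,0],0.34],
    [-1,[-0.07,0.42,0],0.36],
    [-1,[-0.076,0.45,0],0.39],
    [-1,[-0.081,0.48,0],0.41],
    [-1,[-0.084,0.497,0],0.43],
    [-1,[-0.085,0.505,0],0.43],
    [-1,[-0.085,0.505,0],0.43]
  ]
}}

```text
time: 5.75
ee_pos: [0.5342, 0.2708, 0.3252]
tcp_rot: [3.141, -0.0, -1.334]
wrist_force: [-0.3, 0.4, -2.5]
grip_width: 0.0298
```

```bash
python3 - <<'E'
from m import *
a,c=snap('wrist','w2');b,d=snap('top','t2');s=r.sense();print(s['time'],s['ee_pos'],s['tcp_rot'],s['wrist_force'])
cv2.imwrite('pics/c2.png',cv2.resize(np.hstack([a,b]),(800,300),interpolation=cv2.INTER_AREA)[:,:,::-1])
E
```

```text
5.85 [0.53493236 0.269239   0.32535428] [ 3.14122563e+00 -7.79568326e-04 -1.33649989e+00] [-0.31706374  0.09887626 -2.8264527 ]
```

View pics/c2.png

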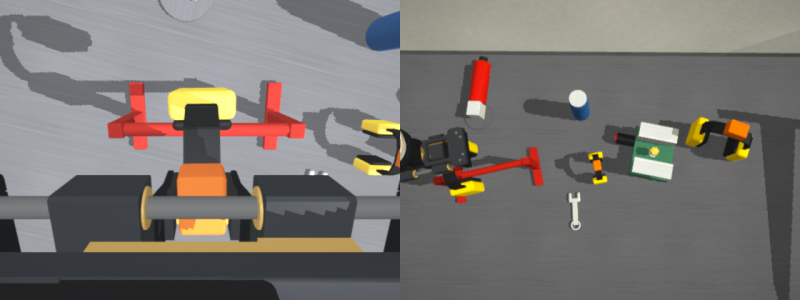

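The wrist view has the headset upright in the jaws and the bar level at about (207,130), parallel to the headset y. I'll check the bar position from this view and look at the now exposed bolt in top.

```bash
python3 - <<'E'
from m import *
a,c=load('w2');hsv=cv2.cvtColor(np.ascontiguousarray(a),cv2.COLOR_RGB2HSV)
m=cv2.inRange(hsv,(0,150,70),(5,255,255))|cv2.inRange(hsv,(172,150,70),(180,255,255))
P=np.array([(x,150+np.flatnonzero(m[150:210,x]).mean(),(m[150:210,x]>0).sum()) for x in list(range(205,236,6))+list(range(340,372,6))])
print(P.T.round(1));f=np.polyfit(P[:,0],P[:,1],1)
for x in (161,205,290,372,418):print(ray(c,x,np.polyval(f,x),.13).round(4))
b,_=load('t2');cv2.imwrite('pics/bolt0.png',cv2.resize(b[160:260,310:400],(540,600),interpolation=cv2.INTER_CUBIC)[:,:,::-1])
E
```

```text
[[205.  211.  217.  223.  229.  235.  340.  346.  352.  358.  364.  370. ]
 [189.5 180.5 180.5 180.5 180.5 180.5 181.5 181.5 181.5 181.5 181.  190. ]
 [ 36.   18.   18.   18.   18.   18.   18.   18.   18.   18.   19.   37. ]]
[0.5052 0.3952 0.13  ]
[0.5157 0.3505 0.13  ]
[0.536 0.264 0.13 ]
[0.5556 0.1805 0.13  ]
[0.5666 0.1336 0.13  ]
```

{"name": "jog_arm", "arguments": {
  "rows": [
    [-1,[0,0,-0.02],0],
    [-1,[0,0,-0.05],0],
    [-1,[0,0,-0.08],0],
    [-1,[0,0,-0.11],0],
    [-1,[0,0,-0.135],0],
    [-1,[0,0,-0.155],0],
    [-1,[0,0,-0.167],0],
    [-1,[0,0,-0.174],0],
    [-1,[0,0,-0.177],0],
    [-1,[0,0,-0.177],0]
  ]
}}

```text
time: 6.85
ee_pos: [0.5354, 0.2699, 0.1491]
tcp_rot: [-3.141, 0.0, -1.336]
wrist_force: [0.4, 0.2, -3.4]
grip_width: 0.0296
```

{"name": "jog_arm", "arguments": {
  "rows": [
    [-1,[0,0,-0.002],0],
    [-1,[0,0,-0.0025],0],
    [-1,[0,0,-0.0025],0]
  ]
}}

```text
time: 7.15
ee_pos: [0.5351, 0.2702, 0.1466]
tcp_rot: [-3.141, 0.0, -1.336]
wrist_force: [0.7, -0.5, -4.0]
grip_width: 0.0296
```

{"name": "jog_arm", "arguments": {
  "rows": [
    [-1,[0,0,-0.001],0],
    [-1,[0,0,-0.0015],0],
    [-1,[0,0,-0.0015],0]
  ]
}}

```text
time: 7.45
ee_pos: [0.5352, 0.2702, 0.1462]
tcp_rot: [-3.14, 0.0, -1.336]
wrist_force: [-2.2, -1.0, 5.3]
grip_width: 0.0298
```

{"name": "jog_arm", "arguments": {
  "rows": [
    [0.3,[0,0,0],0],
    [0.3,[0,0,0],0],
    [0.3,[0,0,0],0],
    [0.3,[0,0,0],0],
    [0.3,[0,0,0.02],0],
    [0.3,[0,0,0.06],0],
    [0.3,[0,0,0.11],0],
    [0.3,[0,0,0.16],0],
    [0.3,[0,0,0.19],0],
    [0.3,[0,0,0.19],0]
  ]
}}

```text
time: 8.45
ee_pos: [0.5372, 0.2709, 0.3415]
tcp_rot: [-3.131, 0.001, -1.336]
wrist_force: [0.5, -0.6, -0.1]
grip_width: 0.0563
```

```bash
python3 - <<'E'
from m import *
a,c=snap('wrist','w3');b,d=snap('scene','s3');s=r.sense();print(s['time'],s['ee_pos'],s['wrist_force'],s['grip_width'])
z=cv2.resize(b[180:330,330:530],(400,300),interpolation=cv2.INTER_CUBIC)
cv2.imwrite('pics/c3.png',np.hstack([cv2.resize(a,(400,300),interpolation=cv2.INTER_AREA),z])[:,:,::-1])
t,_=load('t2');cv2.imwrite('pics/bolt0.png',cv2.resize(t[160:260,310:400],(540,600),interpolation=cv2.INTER_CUBIC)[:,:,::-1])
E
```

```text
8.55 [0.53518922 0.27013595 0.33524418] [0.21159977 0.06742948 0.07213158] 0.05641102514923625
```

View pics/c3.png

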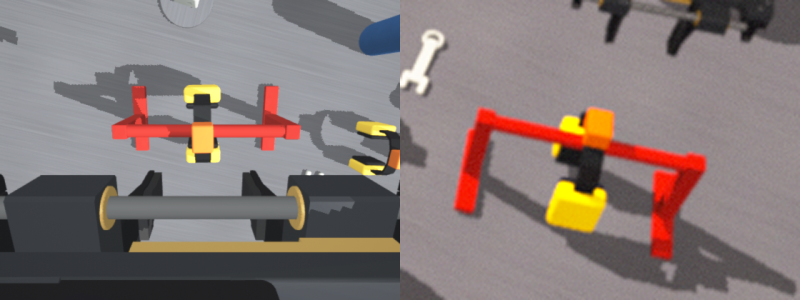

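The headset hangs astride the bar at (203,130), level and with one yellow cup each side. Now over to the bolt.

{"name": "jog_arm", "arguments": {
  "rows": [
    [0.1,[0.065,-0.518,-0.03],-0.41],
    [0.1,[0.065,-0.518,-0.03],-0.41],
    [0.1,[0.065,-0.518,-0.03],-0.41],
    [0.1,[0.065,-0.518,-0.03],-0.41],
    [0.1,[0.065,-0.518,-0.03],-0.41],
    [0.1,[0.065,-0.518,-0.03],-0.41],
    [0.1,[0.065,-0.518,-0.03],-0.41],
    [0.1,[0.065,-0.518,-0.03],-0.41],
    [0.1,[0.065,-0.518,-0.03],-0.41],
    [0.1,[0.065,-0.518,-0.03],-0.41],
    [0.1,[0.065,-0.518,-0.03],-0.41],
    [0.1,[0.065,-0.518,-0.03],-0.41],
    [0.1,[0.065,-0.518,-0.03],-0.41],
    [0.1,[0.065,-0.518,-0.03],-0.41]
  ]
}}

```text
time: 9.95
ee_pos: [0.5998, -0.2463, 0.3039]
tcp_rot: [3.14, 0.001, -1.745]
wrist_force: [0.5, -0.1, -0.1]
grip_width: 0.048
```

```bash
python3 - <<'E'
from m import *
a,c=snap('wrist','w4');s=r.sense();print(s['time'],s['ee_pos'],s['tcp_rot'],s['grip_width'])
u,v=proj(c,(.61,-.248,.076));print(u,v)
for ce,ar,mr in comps(a,(15,60,80),(35,255,255),(int(u-40),int(v-40),int(u+40),int(v+40)),30): print(ce,ar,ray(c,*ce,.076),cv2.boxPoints(mr).round(1).tolist())
x,y=int(u)-60,max(int(v)-60,0)
cv2.imwrite('pics/b4.png',cv2.resize(a[y:y+120,x:x+120],(600,600),interpolation=cv2.INTER_CUBIC)[:,:,::-1]);print('crop origin',x,y)
E
```

```text
10.0 [ 0.59999203 -0.24618462  0.30434045] [ 3.14112310e+00  5.93107503e-04 -1.74406133e+00] 0.04771608697228725
283.57946470824334 167.30538048721974
[283.19444444 164.55092593] 432 [ 0.61315127 -0.24811104  0.076     ] [[267.0, 164.0], [282.5, 148.5], [299.5, 165.5], [284.0, 181.0]]
crop origin 223 107
```

View pics/b4.png

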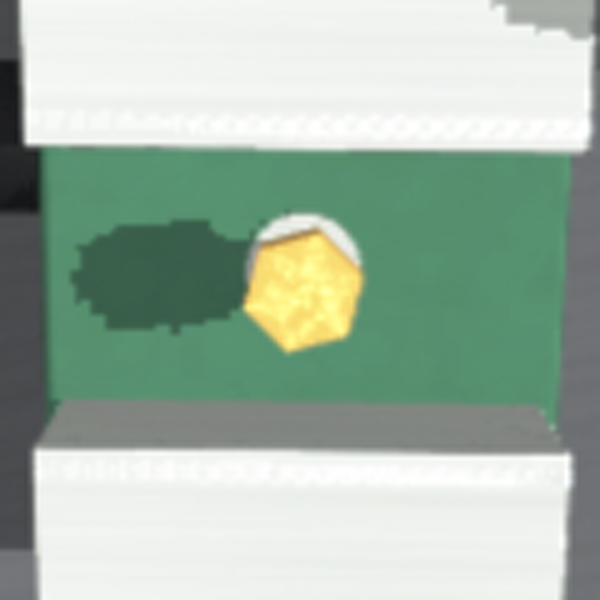

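The crop shows the hex head at about (304,292), which is full image (284,165). Its vertices are clear, so I'll work out centre and angle from them.

```bash
python3 - <<'E'
from m import *
a,c=load('w4')
V=[(318,231),(363,273),(350,334),(290,353),(245,303),(262,251)]
W=np.array([ray(c,223+x/5-.4,107+y/5-.4,.076)[:2] for x,y in V]);C=(W[:3]+W[3:]).mean(0)/2
D=W-C;th=np.arctan2(D[:,1],D[:,0]);print(C,(np.hypot(*D.T)*1e3).round(1))
v=np.angle(np.exp(6j*th).mean())/6;print('vertex angle mod60',np.degrees(v)%60,'flat normals deg',[(np.degrees(v)+30+60*k)%360 for k in range(6)],abs(np.exp(6j*th).mean()))
# gap walls: inner edges of white flanges at z=.092 (upper flange edge, lower flange inner edge)
for p in [(25,146),(590,152),(35,449),(570,455)]: print(ray(c,223+p[0]/5,107+p[1]/5,.092)[:2].round(4))
E
```

```text
[ 0.61277897 -0.24843398] [13.8 13.7 14.2 14.5 13.7 13.1]
vertex angle mod60 36.09582503279071 flat normals deg [np.float64(6.095825032790707), np.float64(66.09582503279071), np.float64(126.09582503279071), np.float64(186.0958250327907), np.float64(246.0958250327907), np.float64(306.0958250327907)] 0.9752742726807098
[ 0.6553 -0.1963]
[ 0.6334 -0.3137]
[ 0.5904 -0.1843]
[ 0.5686 -0.3008]
```

{"name": "jog_arm", "arguments": {
  "rows": [
    [0.1,[0.0125,-0.002,-0.04],-0.1],
    [0.1,[0.0125,-0.002,-0.08],-0.16],
    [0.1,[0.0125,-0.002,-0.12],-0.16],
    [0.1,[0.0125,-0.002,-0.15],-0.16],
    [0.1,[0.0125,-0.002,-0.18],-0.16],
    [0.1,[0.0125,-0.002,-0.195],-0.16],
    [0.1,[0.0125,-0.002,-0.195],-0.16],
    [0.1,[0.0125,-0.002,-0.195],-0.16]
  ]
}}

```text
time: 10.8
ee_pos: [0.6132, -0.2497, 0.1109]
tcp_rot: [-3.14, -0.0, -1.905]
wrist_force: [-0.3, -0.1, 0.2]
grip_width: 0.0479
```

{"name": "jog_arm", "arguments": {
  "rows": [
    [0.1,[-0.0005,0.001,-0.015],0],
    [0.1,[-0.0005,0.001,-0.032],0],
    [0.1,[-0.0005,0.001,-0.046],0],
    [0.1,[-0.0005,0.001,-0.055],0],
    [0.1,[-0.0005,0.001,-0.059],0],
    [0.1,[-0.0005,0.001,-0.059],0],
    [0.1,[-0.0005,0.001,-0.059],0]
  ]
}}

```text
time: 11.5
ee_pos: [0.6122, -0.2492, 0.0509]
tcp_rot: [-3.141, -0.0, -1.906]
wrist_force: [0.1, 0.2, 0.9]
grip_width: 0.0477
```

{"name": "jog_arm", "arguments": {
  "rows": [
    [-1,[0,0,0],0],
    [-1,[0,0,0],0],
    [-1,[0,0,0],0],
    [-1,[0,0,0],0],
    [-1,[0,0,0],0],
    [-1,[0,0,0],0],
    [-1,[0,0,0],0],
    [-1,[0,0,0],0],
    [-1,[0,0,0],0],
    [-1,[0,0,0],0]
  ]
}}

```text
time: 12.5
ee_pos: [0.6121, -0.249, 0.0509]
tcp_rot: [-3.141, -0.0, -1.906]
wrist_force: [-0.4, 1.1, 4.8]
grip_width: 0.0235
```

{"name": "jog_arm", "arguments": {
  "rows": [
    [-1,[0,0,0],0],
    [-1,[0,0,0],0],
    [-1,[0,0,0],0],
    [-1,[0,0,0],0],
    [-1,[0,0,0],0],
    [-1,[0,0,0],0],
    [-1,[0,0,0],0],
    [-1,[0,0,0],0],
    [-1,[0,0,0],0],
    [-1,[0,0,0],0],
    [-1,[0,0,0],0],
    [-1,[0,0,0],0],
    [-1,[0,0,0],0],
    [-1,[0,0,0],0],
    [-1,[0,0,0],0],
    [-1,[0,0,0],0]
  ]
}}

```text
time: 14.1
ee_pos: [0.612, -0.249, 0.0508]
tcp_rot: [-3.141, 0.0, -1.906]
wrist_force: [-1.3, 1.5, 5.2]
grip_width: 0.0238
```

```bash
python3 - <<'E'
from m import *
a,c=snap('wrist','w5');b,d=snap('scene','s5');s=r.sense();print(s['time'],s['ee_pos'],s['tcp_rot'],s['wrist_force'],s['moment'],s['grip_width'])
z=cv2.resize(b[120:320,180:500],(480,300),interpolation=cv2.INTER_CUBIC)
u,v=[int(k) for k in proj(c,(.6125,-.248,.076))];print(u,v);v0=max(min(v-60,300),0)
w=cv2.resize(a[v0:v0+120,u-64:u+64],(320,300),interpolation=cv2.INTER_CUBIC)
cv2.imwrite('pics/c5.png',np.hstack([w,z])[:,:,::-1])
E
```

```text
14.2 [ 0.61206559 -0.24901845  0.05082388] [-3.14118771e+00  4.13050455e-05 -1.90597527e+00] [-0.16599654  2.20280078  5.13574513] [0.29680567 0.12215047 0.13937933] 0.023666379277905752
282 285
```

View pics/c5.png

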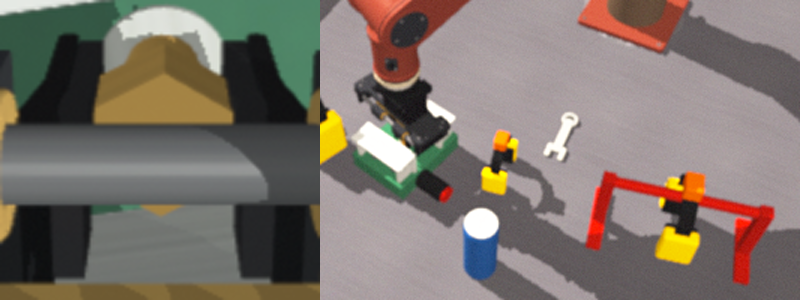

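The fingers hold the head across its flats with a vertex pointing between the pads. The wrist moment of 0.14 N m matches the stalled 0.15 N m drive. The headset hangs on the bar, and the can and spanner haven't moved.

```bash
python3 -c "
from bench import r
print(r.finish_job())"
```

```text
the job is handed in; nothing more can be done
None
```

I hung the middle-sized ear defenders over the red rail and let go. I then gripped the turning bolt head across two flats and handed the job in while still holding it, at about 14 s. The hand-in gives no verdict, so the result rests on these last checks:

- **Headset:** the last scene picture shows it hanging upright astride the bar, one cup on each side, near the bar's middle. I judged this by eye and did not measure its final height or tilt.
- **Bolt grip:** the opening settled at 23.7 mm, against 24 mm across flats. The grasp point is about 1 mm from the measured bolt axis and 1 mm above the head's centre.
- **Bolt stopped:** the wrist takes about 0.14 N m, which fits the stalled 0.15 N m drive. The bolt's speed and the finger contact force cannot be read directly. The fixed grip of half the maximum (30 N) is well above the 8 N needed.
- **Bystanders:** the spray can and spanner look unmoved in the last picture.

A steady vertical force of about 5 N appeared at the wrist once the fingers closed on the bolt. I put it down to the grip and left it, as it is far below the limits. No other check failed or disagreed.

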